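Hold a clip open over the sign

ROBOT

A 6-joint arm with a two-finger parallel gripper is mounted at the origin on the work surface. World frame = base frame: x ahead of the robot, y to its left, z up, the work surface at z = 0. Lengths are in m, angles in rad, forces in N, time in s.
With the tool pointing down it reaches from about 0.35 to 0.775 m from the base axis. Payload 7.3 kg.
Tool frame: the origin (TCP) lies midway between the tips of the shut fingers; the grasp point (between the pads) lies 19 mm behind it; z points along the fingers, y is the line along which they close (so a half turn about z gives the same grasp; the last joint's range is limited). The gripper opens to 92 mm and grips with 3 to 60 N. Pads are 19 mm wide; open, the fingers measure 130 mm over their backs; the gripper's body (75 mm by 190 mm) begins 47 mm behind the grasp point.
Start: joints at [0.971, 0.342, 1.524, -0, 1.275, -0.146], TCP at [0.23, 0.472, 0.227] pointing down, gripper open.
Joint ranges: [-2.53, 2.53], [-0.77, 2.02], [0.04, 2.7], [-1, 4.14], [0.28, 2.66], [-3.11, 3.11]. Speed limits (rad/s): [2.57, 2.57, 3.14, 3.14, 3.14, 3.14].

INTERFACE

Orientations are given as a 3x3 rotation matrix whose columns are the frame's x, y, z axes.
In Python, from plant import r gives the robot as it stands. The module is installed in compiled form; this text tells all that it offers.
- The arm moves only by the shell command python3 -m creep 'ROWS' [FORCE]. ROWS is JSON, one flat list of numbers, 7 for each row, row after row: the finger opening in cm, from 0 to 9.18, then the shift along the tool's x, y, z in cm, then the turn, a rotation vector about the tool's x, y, z in rad. In form: [grip, tx, ty, tz, wx, wy, wz, grip, tx, ty, tz, wx, wy, wz, ...]. A call has 1 to 8 rows; each row shifts and turns the commanded pose from where the row before left it, along the tool's axes as they then stand; what a row does not reach is not made up. A row lasts 1/10 s, in which the tool goes at most 50 mm and 8.59 degrees, less where a joint would pass 70% of its speed; a pose out of reach is approached as far as the arm can. A call is refused whole if a number of a shift passes 5 or a number of a turn 0.15, either way. A call with a gripper value outside its range is refused whole. The fingers move at their own pace and stop on an object; FORCE is the grip in N (left out, the last holds). Time passes only in rows, so rows that do not move let the fingers close. It gives the time, the measured TCP pose, the force, the opening and the grip force at its end, in the units of the state.
- r.get_state(): the state, without advancing time (a new reading comes with each control period).
- r.get_image(name): name is "scene" or "top" or "wrist"; returns (picture, depth): 480x640x3 uint8, red, green, blue; 480x640 float32, m along the optical axis (not along the pixel's ray), 0 where there is no reading.
- r.camera_info(name): a dict with "fx", "fy", "cx", "cy" (pixels), "D" ([k1, k2, p1, p2, k3] as OpenCV has them; the pictures are not rectified), "R" (3x3) and "t" (3): a world point X has camera coordinates R X + t. Camera axes: x right, y down, z forward; pixel columns grow to the right and rows downward; lengths in m; the calibration is good to about 2 mm. A picture is of the moment at which its call begins: read the wrist's pose just before it. camera_info takes no time and is no camera call; for the wrist camera it gives the pose at the moment of the call.
- r.close_job(): hands the job in; it is judged then, once.
The state is a dict: "clock": time; "joint_pos": joint angles; "qvel": joint speeds; "effort": joint torques, N m; "position": TCP position; "ee_rot": TCP orientation; "force": force on the tool from outside, world axes, zero at the start; "torque": the same for the moment, N m; "grip_width": finger opening in m; "finger_force": force on a finger pad.
Only numpy, scipy, OpenCV 4.12 (cv2) and the standard library are available. Lean on these libraries where they do the work, as an engineer would, in place of code of your own. Each camera call takes 0.05 s, during which the arm holds its last target. There are 200 camera calls.

TASK

Gently close the wooden tester box by lowering its open hinged lid all the way down. Then take the orange spring clip off its little rack, squeeze it wide open and hold it gaping over about the middle of the top edge of the sign board behind the box, one jaw clear of the board on each side, so that I can slip a price slip in; finish still holding it open like that and do not let go. Do not strike or lean on the sign, and leave the candle jar, spray bottle and tree ornament where they stand.

Things in the scene. Friction and masses are not known exactly. Their poses are not given: they have to be found in the camera images.
- box: Open-topped wooden tester box with tins inside, fixed, 110 (x) x 150 (y) x 55 mm high; origin at the centre of its underside, x from its front edge to the hinge side, z up; its yaw varies. The lid's hinge runs along the far (+x) top rim; the sign board stands behind it, mid-plane 50 mm beyond the hinge line, on a 25 mm high foot.
- lid (a joint): Lid angle, rad: 0 fully closed (flat on the box), grows as it opens; starts at 0.9 to 1.4. Stiff hinge: the lid stays where it is left and moves with 1 to 3 N at its free edge. Lid: 110 x 150 x 8 mm wooden board, green panel on its outer face, a 12 x 30 x 4 mm brass tab projecting from the middle of its free edge.
- lid_hinge (a point): On the hinge line at the middle of the lid's rear edge, level with the lid's lower face (55.5 mm above the counter). The frame turns with the lid: -x runs from the hinge to the free edge, z is out of the lid's outer (upper when closed) face, y along the hinge.
- lid_edge (a point): Middle of the lid's free edge on its outer face: 110 mm from the hinge, 8 mm above the lower face. Turns with the lid.
- sign_top (a point): Middle of the top edge of the sign board (white stiff board with green pictures, 4 mm thick in x, 120 mm wide in y, top edge 150 mm above the counter, rigidly fixed to the box). x is normal to the board, pointing away from the box; y along the edge; z up.
- rack: Clip rack, fixed: dark wooden foot 60 (x) x 110 (y) x 16 mm with an upright steel strip 4 mm thick (x), 90 mm wide (y), its top edge 71 mm above the counter. Origin at the centre of the underside, y along the strip.
- clip: Orange spring clip (big clothes peg), 96 mm tall, 24 wide, 50 g, biting the rack strip's top edge, jaws down, levers up. Origin on the pivot, 104 mm up at the start; z to the levers, y along the pivot, x across; it turns with the +x half. Round lever ends (radius 5 mm) are centred 45 mm above and 17 mm either side of the pivot: 44 mm across. At 22 mm across the jaws gape 25 mm.
- clip_jaw (a joint): Angle between the clip's halves, rad: 0 as it bites the rack (jaws parallel, 4 mm apart), -0.09 shut on nothing, grows as it opens, at most 0.75. Gap at the jaw tips: about 4 mm + 45 mm x angle; wide open means 0.2 or more, about 0.45 is comfortable. Squeezing the lever ends opens it (4 N to start, 8 N wide open), both halves turning about equally; it springs shut when let go.
- jaw_tip_a (a point): Inner lower corner of the jaw of the half on the clip's +x side, at mid width, 46 mm below the pivot.
- jaw_tip_b (a point): The same on the other half (-x side).
- candle: Bystander: amber candle jar with wooden lid, 70 mm diameter, 75 mm tall, origin at the centre of its underside. It stands on one side of the box and the clip rack on the other; which is where varies.
- spray: Bystander: green glass spray bottle with black cap, 38 mm diameter, 140 mm tall, origin under its centre.
- tree: Bystander: black fir-tree ornament, 60 mm diameter, 115 mm tall, origin under its centre.
Things that resemble listed ones, but are neither listed nor needed, are in the scene too. Of the things shaped like the clip, the orange one is meant.

How it is judged:
By the outcome, as a careful person would: the job done as asked, in the order asked, and still so for the second after the job is handed in, while the arm keeps its last pose, push and grip.
It also fails if it takes over 58 s, if anything falls off the work surface, if the arm or the gripper's body presses on something with over 40 N, if the wrist force passes 120 N, or if a joint passes its speed limit or range.

## Working session

There is one attempt and no reset: what is moved stays moved. The work goes in short steps, Python scripts to look and compute and a shell command to move; the robot and the scene stay as the last step left them, time stands still between calls to the robot, and variables do not carry over. Pictures are saved under pics/ and viewed, at most 10 in all, crops included, and the job is handed in when it is done.

```bash
mkdir -p pics; cat > h.py <<'E'
import numpy as np, cv2
from plant import r
def grab(n):
    ci=r.camera_info(n); im,d=r.get_image(n); return im,d,ci
def save(n,f,im): cv2.imwrite('pics/'+f,cv2.cvtColor(im,cv2.COLOR_RGB2BGR))
def cloud(d,ci):
    K=np.array([[ci['fx'],0,ci['cx']],[0,ci['fy'],ci['cy']],[0,0,1]])
    v,u=np.mgrid[0:d.shape[0],0:d.shape[1]]
    p=cv2.undistortPoints(np.stack([u,v],-1).reshape(-1,1,2).astype(np.float64),K,np.array(ci['D'],float)).reshape(d.shape+(2,))
    c=np.dstack([p*d[...,None],d]).astype(float)
    W=(c-np.array(ci['t']))@np.array(ci['R']); W[d==0]=np.nan
    return W
E
python3 - <<'E'
from h import *
for n in('scene','top'):
    im,d,ci=grab(n); save(n,n+'0.png',im); np.savez(n+'0.npz',im=im,d=d,W=cloud(d,ci)); print(n,ci)
s=r.get_state(); print(s['clock'],s['position'],s['ee_rot'],s['grip_width'])
E
```

```text
scene {'fx': 458.550821729611, 'fy': 458.550821729611, 'cx': 316.3783890331206, 'cy': 236.5689741527582, 'D': array([-0.06454652,  0.        ,  0.        ,  0.        ,  0.        ]), 'R': array([[ 0.63271295,  0.7741598 ,  0.01873316],
       [ 0.56554316, -0.445417  , -0.69409267],
       [-0.52899457,  0.44975583, -0.71964188]]), 't': array([-0.40056457, -0.26017072,  1.33871976])}
top {'fx': 595.7010699268245, 'fy': 595.7010699268245, 'cx': 317.82634497015545, 'cy': 232.35739654991647, 'D': array([-0.10867326,  0.        ,  0.        ,  0.        ,  0.        ]), 'R': array([[-7.53308120e-02, -9.97158201e-01,  8.88964589e-04],
       [-9.77089099e-01,  7.36366618e-02, -1.99686093e-01],
       [ 1.99053164e-01, -1.59111131e-02, -9.79859518e-01]]), 't': array([0.03716507, 0.61806949, 1.20892947])}
0.1 [0.22993477 0.47158239 0.22611959] [[-8.98800832e-01  4.38356542e-01 -7.79217206e-04]
 [ 4.38357187e-01  8.98800140e-01 -1.13361755e-03]
 [ 2.03431866e-04 -1.36047186e-03 -9.99999054e-01]] 0.09207253188545653
```

View pics/scene0.png

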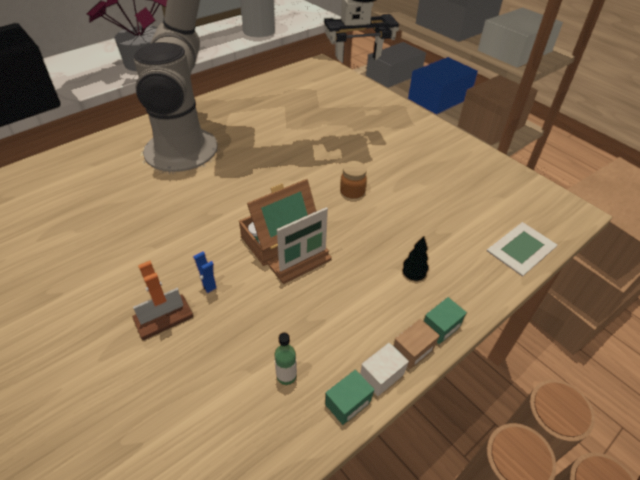

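View pics/top0.png

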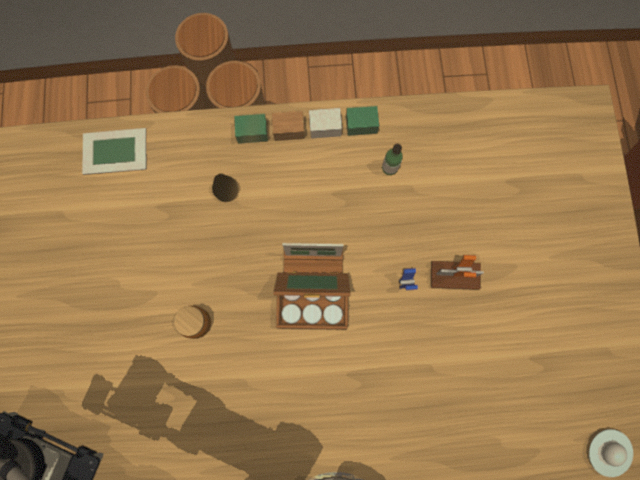

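The scene view shows the orange clip at (152,283) on its rack, a blue decoy at (205,272), and the box, lid and sign around (290,230). In the top view the clip is at (465,266), the box front at (313,310), the lid at (313,283), the sign top at (313,245) and the candle at (190,321).

```bash
python3 - <<'E'
from h import *
S=np.load('scene0.npz');T=np.load('top0.npz')
def st(name,P):
    P=P[~np.isnan(P).any(1)]
    print(name,len(P),'min',P.min(0).round(3),'max',P.max(0).round(3),'mean',P.mean(0).round(4))
    return P
def line(P,ax=2):
    # yaw of long axis + centre (minAreaRect, mm)
    return cv2.minAreaRect((P[:,:2]*1000).astype(np.float32))
for n,D in(('scene',S),('top',T)):
    W=D['W'];im=D['im'].astype(int);hsv=cv2.cvtColor(D['im'],cv2.COLOR_RGB2HSV)
    z=W[...,2]
    x,y=W[...,0],W[...,1]
    tab=(z>-.01)&(z<.005)&(x>.2)&(x<.9)&(abs(y)<.4); st('table',W[tab])
    org=(im[...,0]>150)&(im[...,0]-im[...,2]>110)&(hsv[...,0]<12)&(z>.03)&(x>.2)&(x<.9)
    # orange near rack
    P=st('orange',W[org]); print(np.argwhere(org).mean(0))
    u0,u1,v0,v1={'scene':(232,345,178,285),'top':(268,358,235,335)}[n]
    m=np.zeros(z.shape,bool);m[v0:v1,u0:u1]=True
    P=st('sign top',W[m&(z>.135)&(z<.16)]); print(line(P))
    for a,b in((.02,.03),(.05,.06)):
        P=st(f'box z{a}',W[m&(z>a)&(z<b)]); print(line(P))
    g=m&(z>.09)&(x<np.nanmedian(W[m&(z>.14)][:,0])-.03);P=st('lidhigh',W[g]);print(line(P))
    u0,u1,v0,v1={'scene':(125,195,255,340),'top':(425,490,245,295)}[n]
    m=np.zeros(z.shape,bool);m[v0:v1,u0:u1]=True
    for a,b in((.01,.02),(.06,.078),(.09,.2)):
        P=st(f'rack z{a}',W[m&(z>a)&(z<b)]); print(line(P))
E
```

```text
table 71440 min [ 0.2   -0.4   -0.008] max [0.9   0.4   0.005] mean [ 0.6088 -0.0756 -0.0013]
orange 58 min [ 0.496 -0.314  0.126] max [ 0.535 -0.29   0.154] mean [ 0.5184 -0.3029  0.1496]
[272.10344828 147.98275862]
sign top 1073 min [ 0.473 -0.064  0.135] max [0.589 0.086 0.16 ] mean [0.5164 0.0065 0.1453]
((529.5065307617188, 7.922737121582031), (150.37408447265625, 109.49051666259766), 84.92012023925781)
box z0.02 434 min [ 0.417 -0.067  0.02 ] max [0.595 0.25  0.03 ] mean [ 0.5525 -0.0072  0.0244]
((508.3950500488281, 90.40970611572266), (313.7434997558594, 174.38870239257812), 88.48656463623047)
box z0.05 299 min [ 0.414 -0.066  0.05 ] max [0.588 0.24  0.06 ] mean [ 0.525  -0.0266  0.0545]
((512.5123291015625, 81.8496322631836), (298.23089599609375, 164.99620056152344), 82.8053207397461)Traceback (most recent call last):
  File "<stdin>", line 23, in <module>
  File "<stdin>", line 5, in st
    return umr_minimum(a, axis, None, out, keepdims, initial, where)
ValueError: zero-size array to reduction operation minimum which has no identity
```

```bash
python3 - <<'E'
from h import *
def show(n,P):
    P=P[~np.isnan(P).any(1)]
    if len(P)<5: print(n,len(P));return
    c=P.mean(0);_,s,V=np.linalg.svd(P-c,full_matrices=False)
    print(n,len(P),'pct2',np.percentile(P,2,0).round(4),'98',np.percentile(P,98,0).round(4),'mean',c.round(4),'\n   n',V[2].round(3),'long',V[0].round(3),'rms',round(s[2]/len(P)**.5,4))
for n in('scene','top'):
    D=np.load(n+'0.npz');W=D['W'].reshape(-1,3);im=D['im'].reshape(-1,3).astype(int)
    x,y,z=W.T; print('==',n)
    near=(y>-.08)&(y<.1)
    show('signface',W[near&(x>.56)&(z>.07)&(z<.145)])
    show('signtop',W[near&(x>.57)&(z>.14)])
    show('lid',W[near&(x>.44)&(x<.55)&(z>.075)])
    show('lidtop',W[near&(x>.44)&(x<.55)&(z>.14)])
    show('boxrim',W[near&(x>.38)&(x<.47)&(z>.045)&(z<.062)])
    show('foot',W[near&(x>.53)&(z>.015)&(z<.03)])
    rk=(y>-.40)&(y<-.23)&(x>.44)&(x<.6)
    show('rackfoot',W[rk&(z>.011)&(z<.021)])
    show('strip',W[rk&(z>.035)&(z<.078)])
    show('clip',W[rk&(z>.09)])
    show('clip levertop',W[rk&(z>.14)])
    bl=(y>-.25)&(y<-.12)&(x>.44)&(x<.6)
    show('blue',W[bl&(z>.02)])
    show('candle',W[(y>.12)&(y<.3)&(x>.3)&(x<.5)&(z>.06)&(z<.09)])
E
```

```text
== scene
signface 1250 pct2 [ 0.5753 -0.0552  0.072 ] 98 [0.5877 0.0608 0.1434] mean [0.5817 0.0014 0.1086] 
   n [-0.996  0.092 -0.004] long [0.092 0.996 0.005] rms 0.0011
signtop 243 pct2 [ 0.574  -0.0544  0.1403] 98 [0.5874 0.0603 0.1505] mean [0.5808 0.0014 0.1457] 
   n [ 0.968 -0.089  0.235] long [-0.091 -0.996 -0.001] rms 0.0015
lid 2479 pct2 [ 0.4788 -0.0626  0.0802] 98 [0.5243 0.0814 0.1567] mean [0.5025 0.0054 0.1207] 
   n [-0.869  0.081 -0.488] long [-0.056 -0.996 -0.067] rms 0.0017
lidtop 607 pct2 [ 0.4761 -0.0605  0.1404] 98 [0.4968 0.0821 0.1624] mean [0.4866 0.0087 0.1492] 
   n [-0.81   0.076 -0.582] long [-0.091 -0.996 -0.005] rms 0.0019
boxrim 103 pct2 [ 0.4164 -0.061   0.0455] 98 [ 0.4652 -0.0265  0.0557] mean [ 0.433  -0.0491  0.0515] 
   n [-0.004 -0.064 -0.998] long [ 0.871 -0.49   0.028] rms 0.0027
foot 677 pct2 [ 0.5746 -0.0791  0.0155] 98 [0.9074 0.0902 0.0296] mean [0.7238 0.0034 0.0232] 
   n [ 0.002  0.007 -1.   ] long [0.999 0.043 0.002] rms 0.0038
rackfoot 887 pct2 [ 0.4879 -0.3605  0.0115] 98 [ 0.5471 -0.2536  0.0191] mean [ 0.5251 -0.3101  0.0149] 
  
[... 2205 characters left out ...]
121  0.985 -0.126] rms 0.0033
clip 326 pct2 [ 0.4904 -0.3137  0.0986] 98 [ 0.5329 -0.2864  0.158 ] mean [ 0.5137 -0.2991  0.1318] 
   n [-0.181 -0.983 -0.037] long [ 0.     0.038 -0.999] rms 0.0081
clip levertop 143 pct2 [ 0.4895 -0.3134  0.1425] 98 [ 0.5331 -0.2865  0.1589] mean [ 0.5122 -0.2993  0.1525] 
   n [0.017 0.142 0.99 ] long [-0.991  0.134 -0.003] rms 0.0037
blue 287 pct2 [ 0.4795 -0.2037  0.0371] 98 [ 0.5213 -0.1778  0.0989] mean [ 0.5021 -0.1899  0.0737] 
   n [ 0.006 -0.999 -0.05 ] long [ 0.025  0.05  -0.998] rms 0.0079
candle 702 pct2 [0.4235 0.2427 0.0684] 98 [0.479  0.2969 0.0807] mean [0.4513 0.2699 0.0754] 
   n [-0.009 -0.031  0.999] long [-0.902 -0.431 -0.021] rms 0.0029
```

```bash
python3 -m creep '[0,0,0,0,0,0,-0.12, 0,0,0,0,0,0,-0.12, 0,0,0,0,0,0,-0.121, 0,-2.75,-3.6,0,0,0,0, 0,-2.75,-3.6,0,0,0,0, 0,-2.75,-3.6,0,0,0,0, 0,-2.75,-3.6,0,0,0,0, 0,-2.75,-3.6,0,0,0,0]' 20; python3 -m creep '[0,-2.75,-3.6,0,0,0,0, 0,-2.75,-3.6,0,0,0,0, 0,-2.75,-3.6,0,0,0,0, 0,-2.75,-3.6,0,0,0,0, 0,-2.75,-3.6,0,0,0,0, 0,-2.75,-3.6,0,0,0,0, 0,-2.75,-3.6,0,0,0,0, 0,0,0,0,0,0,0]'
```

```text
clock: 0.9
position: [0.3508, 0.2783, 0.2265]
ee_rot: [[-0.996, 0.092, -0.0], [0.092, 0.996, -0.0], [0.0, -0.0, -1.0]]
force: [0.0, 0.9, -0.1]
grip_width: 0.0321
finger_force: 0.0
clock: 1.7
position: [0.5208, 0.0068, 0.2259]
ee_rot: [[-0.995, 0.098, 0.0], [0.098, 0.995, -0.001], [-0.0, -0.001, -1.0]]
force: [-0.9, 0.6, -0.1]
grip_width: 0.0003
finger_force: 0.0
```

```bash
python3 -m creep '[0,0,0,4,0,0,0, 0,0,0,3,0,0,0, 0,0,0,1.6,0,0,0, 0,0,0,0,0,0,0]'; python3 -m creep '[0,0.7,0,0,0,0,0, 0,0.7,0,0,0,0,0, 0,0.6,0,0,0,0,0, 0,0.5,0,0.2,0,0,0, 0,0.4,0,0.2,0,0,0,0,0.4,0,0.2,0,0,0]'
```

```text
clock: 2.1
position: [0.5166, 0.012, 0.1382]
ee_rot: [[-0.996, 0.092, -0.006], [0.092, 0.996, 0.001], [0.006, 0.0, -1.0]]
force: [-0.8, 0.3, -0.1]
grip_width: 0.0008
finger_force: 0.0
clock: 2.7
position: [0.4857, 0.0143, 0.1349]
ee_rot: [[-0.996, 0.093, 0.001], [0.093, 0.996, 0.0], [-0.001, 0.0, -1.0]]
force: [1.7, 0.2, 0.1]
grip_width: 0.0004
finger_force: 0.5
```

```bash
python3 -m creep '[0,0.5,0,0.35,0,0,0, 0,0.5,0,0.4,0,0,0, 0,0.5,0,0.4,0,0,0, 0,0.4,0,0.5,0,0,0, 0,0.4,0,0.5,0,0,0, 0,0.4,0,0.5,0,0,0, 0,0.3,0,0.55,0,0,0, 0,0.3,0,0.55,0,0,0]'; python3 -m creep '[0,0.3,0,0.6,0,0,0, 0,0.15,0,0.65,0,0,0, 0,0.15,0,0.65,0,0,0, 0,0.1,0,0.5,0,0,0, 0,0.1,0,0.4,0,0,0, 0,0,0,0.3,0,0,0]'
```

```text
clock: 3.5
position: [0.4526, 0.0173, 0.0967]
ee_rot: [[-0.996, 0.093, -0.0], [0.093, 0.996, 0.0], [0.0, 0.0, -1.0]]
force: [-0.3, 0.4, 0.2]
grip_width: 0.0005
finger_force: 0.4
clock: 4.1
position: [0.4448, 0.0181, 0.0658]
ee_rot: [[-0.996, 0.093, -0.0], [0.093, 0.996, 0.0], [0.0, 0.0, -1.0]]
force: [-0.7, -0.8, 0.9]
grip_width: 0.0006
finger_force: 0.3
```

```bash
python3 -m creep '[0,0,0,0.15,0,0,0, 0,0,0,0.15,0,0,0, 0,0,0,0.1,0,0,0, 0,0,0,0,0,0,0]'; python3 -m creep '[0,0,0,0.1,0,0,0, 0,0,0,0.1,0,0,0,0,0,0,0,0,0,0]'
```

```text
clock: 4.5
position: [0.4451, 0.018, 0.0635]
ee_rot: [[-0.996, 0.092, 0.001], [0.092, 0.996, -0.0], [-0.001, -0.0, -1.0]]
force: [-5.2, -0.0, 17.0]
grip_width: 0.0003
finger_force: 8.2
clock: 4.8
position: [0.4451, 0.0181, 0.0632]
ee_rot: [[-0.996, 0.092, 0.002], [0.092, 0.996, -0.0], [-0.002, -0.0, -1.0]]
force: [-11.9, 1.0, 38.1]
grip_width: 0.0003
finger_force: 18.8
```

```bash
python3 -m creep '[0,0,0,-1,0,0,0, 0,0,0,-4,0,0,0, 0,0,0,-5,0,0,0, 0,0,0,-5,0,0,0, 0,0,0,-3,0,0,0, 9.18,0,0,0,0,0,0.1466, 9.18,0,0,0,0,0,0.1466]'; python3 -m creep '[9.18,0,0,0,0,0,0.1466,9.18,0,0,0,0,0,0.1466,9.18,0,0,0,0,0,0.1466,9.18,0,0,0,0,0,0.1466,9.18,0,0,0,0,0,0.1466,9.18,0,0,0,0,0,0.1466,9.18,0,0,0,0,0,0.1466,9.18,0,0,0,0,0,0.1466]';  python3 -m creep '[9.18,0,0,0,0,0,0.1466,9.18,0,0,0,0,0,0]'
```

```text
clock: 5.5
position: [0.4456, 0.018, 0.2416]
ee_rot: [[-0.924, 0.382, 0.003], [0.382, 0.924, -0.0], [-0.003, 0.001, -1.0]]
force: [-0.4, 0.2, -0.6]
grip_width: 0.0124
finger_force: 0.0
clock: 6.3
position: [0.4451, 0.018, 0.2403]
ee_rot: [[-0.006, 1.0, 0.0], [1.0, 0.006, 0.0], [0.0, 0.0, -1.0]]
force: [-0.5, -0.4, 0.2]
grip_width: 0.0758
finger_force: 0.0
clock: 6.5
position: [0.4451, 0.018, 0.2403]
ee_rot: [[0.136, 0.991, 0.0], [0.991, -0.136, 0.0], [0.0, 0.0, -1.0]]
force: [0.7, -0.2, -0.3]
grip_width: 0.0901
finger_force: 0.0
```

```bash
python3 -m creep '[9.18,-4.4,1.6,0,0,0,0,9.18,-4.4,1.6,0,0,0,0,9.18,-4.4,1.6,0,0,0,0,9.18,-4.4,1.6,0,0,0,0,9.18,-2.5,1.5,0,0,0,0,9.18,0,0,0,0,0,0]'; python3 - <<'E'
from h import *
im,d,ci=grab('wrist'); save('w','w1.png',im); np.savez('w1.npz',im=im,d=d,W=cloud(d,ci))
im2,d2,ci2=grab('scene'); 
save('s','s1.png',np.hstack([im,cv2.resize(im2,(640,480))])[:, :][::1]) if 0 else None
c=np.vstack([cv2.resize(im,(480,360)),cv2.resize(im2[170:350,80:400],(480,240))]);save('c','c1.png',c)
W=cloud(d2,ci2).reshape(-1,3);x,y,z=W.T
P=W[(y>-.07)&(y<.08)&(x>.43)&(x<.54)&(z>.04)];print('lid now z pct',np.nanpercentile(P[:,2],[2,50,98]))
E
```

```text
clock: 7.1
position: [0.497, -0.1953, 0.2396]
ee_rot: [[0.134, 0.991, 0.0], [0.991, -0.134, -0.001], [-0.001, 0.0, -1.0]]
force: [0.1, 0.6, 0.1]
grip_width: 0.0917
finger_force: 0.0
lid now z pct [0.04356089 0.06215312 0.06505967]
```

View pics/c1.png

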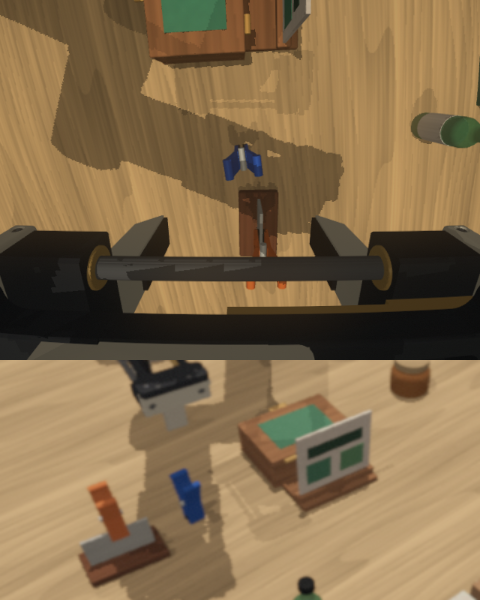

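The lower (scene) half shows the lid flat on the box. The upper (wrist) half shows the blue decoy at (243,160), the rack at (258,225) and the orange lever ends at (250,285) and (281,285), partly hidden by the gripper. I'll move above the clip and measure again.

```bash
python3 -m creep '[9.18,-4,1,0,0,0,0,9.18,-4,1,0,0,0,0,9.18,-2.3,1.1,0,0,0,0,9.18,0,0,0,0,0,0]'; python3 - <<'E'
from h import *
im,d,ci=grab('wrist'); save('w','w2.png',im)
W=cloud(d,ci).reshape(-1,3);x,y,z=W.T;f=im.reshape(-1,3).astype(int)
hsv=cv2.cvtColor(im,cv2.COLOR_RGB2HSV).reshape(-1,3)
near=(x>.45)&(x<.58)&(y>-.4)&(y<-.22)
o=near&(z>.125)&(z<.17)&(hsv[:,0]<12)&(hsv[:,1]>150);P=W[o]
print(len(P),np.percentile(P,[1,50,99],axis=0).round(4))
for lo,hi in((.48,.51),(.51,.55)):
    q=P[(P[:,0]>lo)&(P[:,0]<hi)&(P[:,2]>.14)]
    if len(q): print(lo,len(q),q.min(0).round(4),q.max(0).round(4),q.mean(0).round(4))
q=P[P[:,2]>.148]
if len(q): print(cv2.minAreaRect((q[:,:2]*1000).astype(np.float32)))
t=near&(z>.06)&(z<.08);P=W[t]; print('strip',len(P),np.percentile(P,[2,50,98],axis=0).round(4))
E
```

```text
clock: 7.6
position: [0.5135, -0.2993, 0.2398]
ee_rot: [[0.133, 0.991, 0.0], [0.991, -0.133, -0.0], [-0.0, 0.0, -1.0]]
force: [0.8, -0.5, -0.7]
grip_width: 0.0919
finger_force: 0.0
1269 [[ 0.4913 -0.3138  0.1256]
 [ 0.5213 -0.2989  0.152 ]
 [ 0.5339 -0.287   0.155 ]]
0.48 436 [ 0.4903 -0.3108  0.14  ] [ 0.5011 -0.2865  0.156 ] [ 0.4961 -0.2977  0.1521]
0.51 480 [ 0.5232 -0.3147  0.1401] [ 0.5347 -0.2904  0.156 ] [ 0.5288 -0.3011  0.1522]
((512.462890625, -300.6222839355469), (24.112194061279297, 42.527652740478516), 83.21969604492188)
strip 373 [[ 0.5047 -0.3488  0.0625]
 [ 0.514  -0.2889  0.0706]
 [ 0.5213 -0.261   0.0767]]
```

View pics/w2.png

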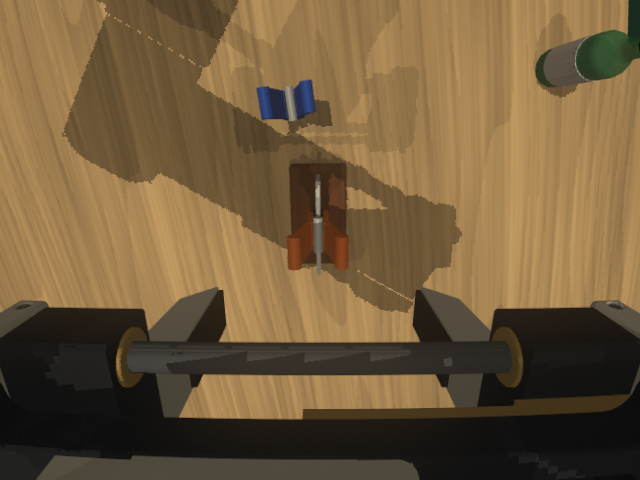

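The wrist view shows the orange lever ends at (295,252) and (341,252), centred between the fingers. That puts the clip at (0.513, -0.3005) with its lever tops at 0.154, which matches the description.

```bash
python3 -m creep '[9.18,-0.12,-0.04,4,0,0,0,9.18,0,0,4,0,0,0,9.18,0,0,2,0,0,0,9.18,0,0,1,0,0,0,6,0,0,0,0,0,0,5,0,0,0,0,0,0,5,0,0,0,0,0,0]' 20; python3 -m creep '[4.4,0,0,0,0,0,0,4,0,0,0,0,0,0,3.6,0,0,0,0,0,0,3.2,0,0,0,0,0,0,2.8,0,0,0,0,0,0,2.4,0,0,0,0,0,0,2.2,0,0,0,0,0,0,2.2,0,0,0,0,0,0]'
```

```text
clock: 8.35
position: [0.5135, -0.2992, 0.1319]
ee_rot: [[0.133, 0.991, 0.002], [0.991, -0.133, -0.002], [-0.001, 0.003, -1.0]]
force: [0.1, -0.2, 1.0]
grip_width: 0.0725
finger_force: 0.0
clock: 9.15
position: [0.5127, -0.2991, 0.1301]
ee_rot: [[0.134, 0.991, -0.0], [0.991, -0.134, 0.0], [0.0, -0.0, -1.0]]
force: [0.4, 0.6, -0.1]
grip_width: 0.0223
finger_force: 7.3
```

```bash
python3 -m creep '[2.2,0,0,-0.5,0,0,0,2.2,0,0,-1,0,0,0,2.2,0,0,-2,0,0,0,2.2,0,0,-3,0,0,0,2.2,0,0,-3,0,0,0,2.2,0,0,-3,0,0,0,2.2,0,0,-1.5,0,0,0,2.2,0,0,0,0,0,0]'; python3 - <<'E'
from h import *
im,d,ci=grab('wrist'); im2,d2,ci2=grab('scene'); im3,_,_=grab('top')
c=np.vstack([cv2.resize(im,(480,360)),cv2.resize(im2[200:320,80:320],(480,240))]);save('c','c2.png',c)
W=cloud(d2,ci2).reshape(-1,3);x,y,z=W.T
hsv=cv2.cvtColor(im2,cv2.COLOR_RGB2HSV).reshape(-1,3)
P=W[(hsv[:,0]<12)&(hsv[:,1]>170)&(x>.45)&(x<.58)&(y<-.22)&(y>-.38)&(z>.09)]
print(len(P),np.percentile(P,[1,50,99],axis=0).round(4))
E
```

```text
clock: 9.95
position: [0.5136, -0.2998, 0.2738]
ee_rot: [[0.134, 0.991, 0.005], [0.991, -0.134, -0.004], [-0.003, 0.006, -1.0]]
force: [0.5, -0.4, -1.2]
grip_width: 0.0223
finger_force: 7.3
393 [[ 0.52   -0.3137  0.2019]
 [ 0.5257 -0.3039  0.232 ]
 [ 0.5334 -0.2936  0.2622]]
```

View pics/c2.png

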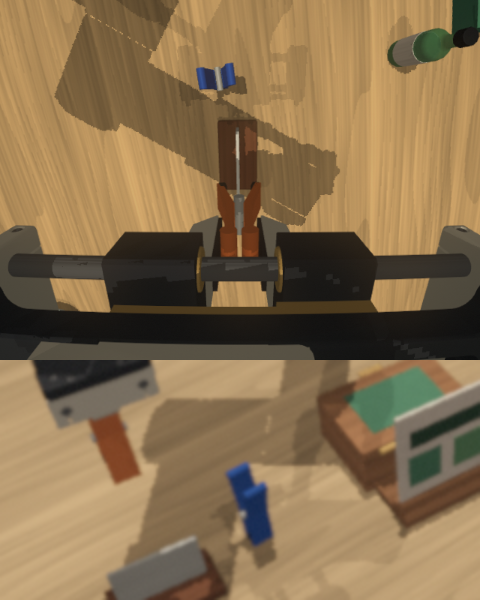

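The upper view shows the clip held between the pads with its jaws apart at (230,205) to (255,205). The lower view shows it off the rack and hanging from the gripper.

```bash
python3 -m creep '[2.2,0,0,0,0,0,-0.042,2.2,1.5,0.19,0,0,0,0,2.2,3,0.37,0,0,0,0,2.2,4,0.49,0,0,0,0,2.2,4,0.49,0,0,0,0,2.2,4,0.49,0,0,0,0,2.2,4,0.49,0,0,0,0,2.2,4,0.49,0,0,0,0]'; python3 -m creep '[2.2,3,0.37,0,0,0,0,2.2,2,0.24,0,0,0,0,2.2,1.4,0.17,0,0,0,0,2.2,0,0,0,0,0,0,2.2,0,0,0,0,0,0]'; python3 - <<'E'
from h import *
im,d,ci=grab('wrist'); im2,d2,ci2=grab('scene'); im3,d3,ci3=grab('top')
c=np.vstack([cv2.resize(im,(480,360)),cv2.resize(im2[170:290,200:440],(480,240))]);save('c','c3.png',c)
for n,i,dd,cc in(('wrist',im,d,ci),('scene',im2,d2,ci2),('top',im3,d3,ci3)):
    W=cloud(dd,cc).reshape(-1,3);x,y,z=W.T
    hsv=cv2.cvtColor(i,cv2.COLOR_RGB2HSV).reshape(-1,3)
    P=W[(hsv[:,0]<12)&(hsv[:,1]>170)&(x>.5)&(x<.66)&(abs(y)<.05)&(z>.16)]
    print(n,len(P)); 
    if len(P): print(np.percentile(P,[1,50,99],axis=0).round(4))
    P=W[(x>.56)&(x<.6)&(abs(y)<.08)&(z>.11)&(z<.158)]
    if len(P): print('sign',len(P),np.percentile(P,[1,50,99],axis=0).round(4), np.polyfit(P[:,1],P[:,0],1))
E
```

```text
clock: 10.9
position: [0.5649, -0.0551, 0.2694]
ee_rot: [[0.093, 0.996, -0.001], [0.996, -0.093, 0.001], [0.001, -0.002, -1.0]]
force: [0.5, -0.7, -0.5]
grip_width: 0.0223
finger_force: 7.2
clock: 11.4
position: [0.5787, 0.0049, 0.2698]
ee_rot: [[0.092, 0.996, -0.001], [0.996, -0.092, -0.0], [-0.0, -0.001, -1.0]]
force: [0.2, -0.4, -0.0]
grip_width: 0.022
finger_force: 7.3
wrist 3575
[[ 0.5607 -0.0069  0.2013]
 [ 0.5804  0.0122  0.2822]
 [ 0.5962  0.0163  0.2929]]
sign 543 [[ 0.5753 -0.0116  0.1155]
 [ 0.5801  0.0305  0.1497]
 [ 0.585   0.0648  0.1514]] [0.09038358 0.57753013]
scene 445
[[ 0.5666 -0.0115  0.1993]
 [ 0.5888 -0.0049  0.2379]
 [ 0.5982  0.0099  0.2913]]
sign 761 [[ 0.5734 -0.0556  0.1103]
 [ 0.5812 -0.      0.1316]
 [ 0.5883  0.0622  0.1503]] [0.09107791 0.58122559]
top 0
sign 84 [[ 0.5707 -0.0499  0.1105]
 [ 0.5777  0.0087  0.1386]
 [ 0.5849  0.0645  0.1537]] [0.09287417 0.57639061]
```

View pics/c3.png

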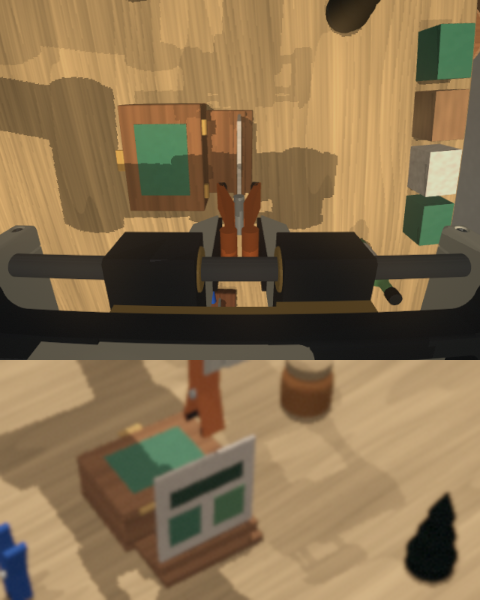

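The wrist view shows the two jaws at (228,200) and (253,200), straddling the line of the sign's top edge at (240,150). By measurement the jaw mid is x=0.5785 and the board is 0.578, so I can lower it.

```bash
python3 -m creep '[2.2,0,0,1.5,0,0,0,2.2,0,0,1.5,0,0,0,2.2,0,0,1,0,0,0,2.2,0,0,0.7,0,0,0,2.2,0,0,0.5,0,0,0,2.2,0,0,0.5,0,0,0,2.2,0,0,0.5,0,0,0,2.2,0,0,0,0,0,0]'; python3 - <<'E'
from h import *
im,d,ci=grab('wrist'); im2,d2,ci2=grab('scene')
c=np.vstack([cv2.resize(im[150:390,160:480],(480,360)),cv2.resize(im2[180:270,230:410],(480,240))]);save('c','c4.png',c)
for n,i,dd,cc in(('wrist',im,d,ci),('scene',im2,d2,ci2)):
    W=cloud(dd,cc).reshape(-1,3);x,y,z=W.T
    hsv=cv2.cvtColor(i,cv2.COLOR_RGB2HSV).reshape(-1,3)
    o=(hsv[:,0]<12)&(hsv[:,1]>170)&(x>.5)&(x<.66)&(abs(y)<.05)&(z>.11)
    print(n,np.percentile(W[o],[1,50,99],axis=0).round(4))
    P=W[~o&(x>.56)&(x<.6)&(y>.02)&(y<.08)&(z>.11)&(z<.158)]
    print('sign',len(P),np.polyfit(P[:,1],P[:,0],1), np.percentile(P[:,2],98))
E
```

```text
clock: 12.35
position: [0.5787, 0.0051, 0.2077]
ee_rot: [[0.092, 0.996, -0.001], [0.996, -0.092, 0.0], [0.0, -0.001, -1.0]]
force: [-0.6, 0.4, 0.3]
grip_width: 0.022
finger_force: 7.2
wrist [[ 0.5604 -0.0067  0.1387]
 [ 0.5807  0.0125  0.2189]
 [ 0.5962  0.0165  0.2306]]
sign 544 [0.08523707 0.5779465 ] 0.15109349589335555
scene [[ 0.5667 -0.0105  0.1366]
 [ 0.5896 -0.0035  0.1751]
 [ 0.5993  0.0107  0.2294]]
sign 238 [0.08431617 0.58156207] 0.14939025446399806
```

View pics/c4.png

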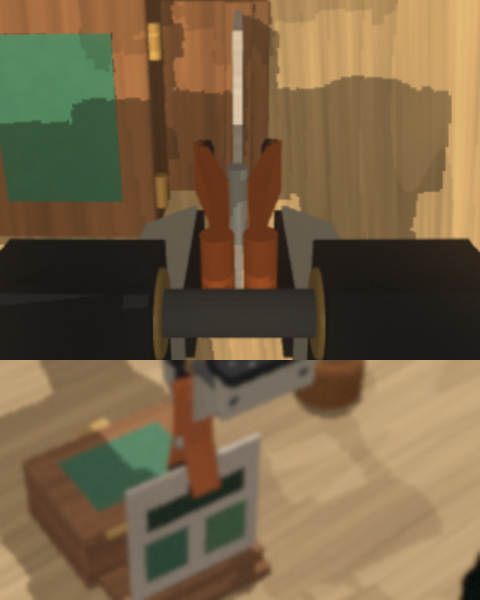

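The jaws at (205,150) and (272,150) straddle the board at (238,100) evenly. Their tips are about 13 mm below its top edge and the wrist feels no contact. The scene half shows one jaw on each side and the lid shut.

```bash
python3 -c "
from plant import r
print(r.close_job())"
```

```text
the job is handed in; nothing more can be done
None
```

The lid is fully closed. The orange clip is off its rack and held open about 25 mm over the middle of the sign's top edge, one jaw clear on each side; I handed the job in at about 12.5 s of the 58 s limit. At the end of lowering the lid I pressed harder than intended, reaching about 38 N at the wrist once it was already down.

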